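# Set up the light-up peg game and switch it on

## Task

Set up the light-up peg game: pick up the beechwood peg board by its grip bar, lower it (do not drop it) over the two steel pins of the white light base, either way round, until it lies flush, and let go. Then switch the light on by pushing the red toggle past its centre so that it snaps over to the side with the green dot, leaving the board flush. Leave the dice, the glass, the strainer rest and the organiser's bin as they are.

Things in the scene. Friction and masses are not known exactly. Their poses are not given: they have to be found in the camera images.
- board_mid (a point): Middle of the loose beechwood peg board (about 200 g), 23 mm above its underside. The plate is 140 mm (its x) by 90 mm (its y) by 12 mm thick and lies flat on the table; z up. Two through holes of 12 mm diameter lie on its x axis at x = +55 and -55 mm. It fits either way round (half turn).
- board_grip (a point): Middle of the board's grip bar, right above the board's middle and 36 mm above its underside. The bar is 50 mm along x, 22 mm along y and reaches from 12 to 46 mm above the underside; pinch it across y, tips down to 5 mm above the plate. Twelve fixed coloured pegs (8 mm thick, tops 30 mm above the underside) stand around it; |x| < 32 mm is free of pegs.
- seat (a point): Middle of the board's place on the fixed white light base, on its flat top, 35 mm above the table, half-way between the two pins. x points along the base to the switch, z up. The base reaches from x = -80 to +180 mm and y = -55 to +55 mm in this frame. When flush, the board's middle point is 23 mm above this point.
- pin (a point): Tip of the locating pin nearer the switch, at x = +55 mm, y = 0 from the seat; the other one is at x = -55 mm. Steel, 11 mm tall above the base's top: 8 mm diameter for the lowest 5 mm, then tapering to 4 mm at the tip.
- switch (a point): Pivot point of the toggle switch, fixed on the light base 135 mm from the seat's middle along +x and 5 mm above the base's top. Axes as the seat's: the bat swings in the y-z plane. A black dot on the base at y = -36 mm marks off, a green dot at y = +36 mm marks on.
- toggle_tip (a point): Tip of the red toggle bat, 42 mm from the pivot; the bat is 8 mm thick at the pivot and 12 mm near the tip. Its own z points outwards along the bat.
- toggle (a joint): Angle of the toggle bat: 0 = off, leaning 0.35 rad from upright to the switch's -y side (black dot); 0.35 = upright; 0.70 = on, leaning 0.35 rad to the +y side (green dot). Sprung over-centre: pushing near the tip takes about 3 N at first and less towards the centre; past 0.35 it snaps to the other stop by itself.
- die0: Bystander: blue plastic die, an 18 mm cube with white pips. Origin at the centre of its underside, z up.
- die1: Bystander: blue plastic die, an 18 mm cube with white pips. Origin at the centre of its underside, z up.
- die2: Bystander: blue plastic die, an 18 mm cube with white pips. Origin at the centre of its underside, z up.
- die3: Bystander: blue plastic die, an 18 mm cube with white pips. Origin at the centre of its underside, z up.
- die4: Bystander: blue plastic die, an 18 mm cube with white pips. Origin at the centre of its underside, z up.
- glass: Bystander: empty glass cup, 68 mm across the rim, 85 mm tall. Origin at the centre of its underside.
- strainer_rest: Bystander: steel tea strainer rest, a 66 mm wide, 24 mm tall dish with a thin handle reaching 78 mm from its centre along its x. Origin at the centre of its underside.
- bin (a joint): Bystander: tilt of the yellow front bin of the fixed orange organiser on the left, 0 = closed, up to 0.6 rad = tilted out.
Mind the look-alikes: they are no part of the job. Of the things that look like the part that bears board_mid, the middle-sized one is meant.

How it is judged:
On the way, in this order (a step that is already met when the one before it is completed fails the run):
1. the peg board lies flush over both pins and is let go, with the switch still off (horizontal distance between board_mid and seat below 0.004 m and z of board_mid in the frame of seat between 0.019 and 0.0255 m and angle between board_mid's own z axis and vertical below 0.04 rad and angle between the x axis of board_mid and the x axis of seat, either way round below 0.08 rad and contact force between the fingers and pegboard below 0.1 N and value of joint toggle below 0.2 rad), for 0.2 s.
2. the toggle has snapped over to the on side (value of joint toggle above 0.63 rad), for 0.2 s.
At the end, for the whole second after the job is handed in: The board's centre is within 4 mm of the seat's middle in plan and at most 2.5 mm above its flush height, tilted under 0.04 rad and in line with the seat within 0.08 rad (either way round), released and at rest; the toggle rests at 0.63 rad or more (on side) (horizontal distance between board_mid and seat below 0.004 m and z of board_mid in the frame of seat between 0.019 and 0.0255 m and angle between board_mid's own z axis and vertical below 0.04 rad and angle between the x axis of board_mid and the x axis of seat, either way round below 0.08 rad and contact force between the fingers and pegboard below 0.1 N and value of joint toggle above 0.63 rad and linear speed of pegboard below 0.02 m/s and velocity of joint toggle below 0.1 rad/s); the robot touches nothing.
It fails at once if the board is dropped (falls faster than 0.6 m/s, about 2 cm of fall, with no finger on it) (linear speed of pegboard above 0.6 m/s and contact force between the fingers and pegboard below 0.1 N).
It fails at once if a die, the glass or the strainer rest is moved more than 2 cm (distance of any of die0, die1, die2, die3, die4, glass, strainer_rest from where it was at the start of the episode above 0.02 m).
It fails at once if the organiser's bin is shut or tilted right out (value of joint bin below 0.03 rad or value of joint bin above 0.57 rad).
It also fails if it takes over 59 s, if anything falls off the work surface, if the arm or the gripper's body presses on something with over 40 N, if the wrist force passes 120 N, or if a joint passes its speed limit or range.

## Robot

A 7-joint arm with a two-finger parallel gripper is mounted at the origin on the work surface. World frame = base frame: x ahead of the robot, y to its left, z up, the work surface at z = 0. Lengths are in m, angles in rad, forces in N, time in s.
With the tool pointing down it reaches from about 0.425 to 0.95 m from the base axis. Payload 4.7 kg.
Tool frame: the origin (TCP) lies between the finger pads; the fingertips stand 25 mm ahead of it and the grasp point (between the pads) lies 6 mm ahead of it; x points along the fingers, z is the direction in which the jaws open and shut, and the axes are right-handed (so a half turn about x gives the same grasp; the last joint's range is limited). The gripper opens to 85 mm and grips with 20 to 120 N. Pads are 22 mm wide; open, the fingers measure 114 mm over their backs; the gripper's body (76 mm by 85 mm) begins 54 mm behind the grasp point. The pads swing forward as they close: fully open they stand 13 mm farther back than shut.
Start: joints at [-1.296, 0.469, -0.049, 1.532, 0.024, 1.141, -0.082], TCP at [0.202, 0.644, 0.256] pointing down, gripper open.
Joint ranges: [-2.59, 2.59], [-0.33, 1.99], [-1.39, 1.29], [0.1, 2.45], [-1.04, 4.18], [0.21, 1.99], [-2.66, 2.66]. Speed limits (rad/s): [2.57, 2.57, 3.14, 3.14, 3.14, 3.14, 3.14].

## Interface

Orientations are given as a 3x3 rotation matrix whose columns are the frame's x, y, z axes.
In Python, from rig import * gives the robot as it stands. Calls block until the motion is done:
- movep(position, orientation): joint-space move of the TCP to a pose.
- move_l(position, attitude=None, feed=0.15, until_force=None): straight line of the TCP; attitude=None keeps the orientation; feed is the mean speed in m/s. With until_force (N) it stops when the force on the tool has changed by that much, and returns True; else False.
- move_joints(angles): joint-space move.
- command_gripper(opening, newtons=None): finger opening in m; newtons is the grip in N (None keeps the last); returns when the fingers have stopped.
- sleep(seconds).
- inverse_kinematics(position, orientation): joint angles nearest the present ones, or None.
- sense(): the state.
- camera(name): name is "side" or "top" or "wrist"; returns (picture, depth): 480x640x3 uint8, red, green, blue; 480x640 float32, m along the optical axis (not along the pixel's ray), 0 where there is no reading.
- camera_params(name): a dict with "K" (3x3 intrinsics, pixels), "position" and "rotation" of the camera in the world; the wrist camera has in their place "tool_from_camera" (4x4, takes a point from camera to tool coordinates, whose origin is the TCP and whose axes are the tool frame's). Camera axes: x right, y down, z forward; pixel columns grow to the right and rows downward; lengths in m; the calibration is good to about 2 mm. A picture is of the moment at which its call begins: read the wrist's pose just before it. camera_params takes no time and is no camera call.
A pose or a line that the arm cannot do raises Unreachable and nothing moves.
- finish_job(): hands the job in, once; it reports no verdict.
The state is a dict: "time_s": time; "joint_pos": joint angles; "qd": joint speeds; "joint_efforts": joint torques, N m; "position": TCP position; "tcp_rot": TCP orientation; "wrist_force": force on the tool from outside, world axes, zero at the start; "ft_torque": the same for the moment, N m; "finger_gap": finger opening in m.
Only numpy, scipy, OpenCV 4.12 (cv2) and the standard library are available. Lean on these libraries where they do the work, as an engineer would, in place of code of your own. Each camera call takes 0.05 s, during which the arm holds its last target. There are 200 camera calls.

## Working session

There is one attempt and no reset: what is moved stays moved. The work goes in short steps, each a Python script; the robot and the scene stay as the last script left them, time stands still between calls to the robot, and variables do not carry over. Pictures are saved under pics/ and viewed, about 8 in all and at most 12, crops included, and the job is handed in when it is done.

```bash
mkdir -p pics; ls
python3 - <<'E'
from rig import *
import cv2,numpy as np
for n in ("top","side"):
    p,d=camera(n); cv2.imwrite(f"pics/{n}0.png",p[:,:,::-1]); np.save(f"pics/{n}0.npy",d)
    print(n,camera_params(n))
print(camera_params("wrist")); print(sense())
E
```

```text
pics
top {'K': array([[578.37651824,   0.        , 316.90026849],
       [  0.        , 578.37651824, 243.54970207],
       [  0.        ,   0.        ,   1.        ]]), 'position': array([0.38164591, 0.02302396, 1.32577127]), 'rotation': array([[ 0.02068277, -0.99083316,  0.13349862],
       [-0.99977824, -0.01996826,  0.00668896],
       [-0.00396191, -0.13360736, -0.99102643]])}
side {'K': array([[454.79529174,   0.        , 321.16835277],
       [  0.        , 454.79529174, 243.68827916],
       [  0.        ,   0.        ,   1.        ]]), 'position': array([0.44264056, 0.63193919, 0.81875332]), 'rotation': array([[-0.98391868, -0.14600559,  0.10289022],
       [-0.17805576,  0.75612173, -0.62974286],
       [ 0.01414844, -0.63793596, -0.76995943]])}
{'K': array([[359.26878108,   0.        , 314.3581816 ],
       [  0.        , 359.26878108, 242.28959587],
       [  0.        ,   0.        ,   1.        ]]), 'tool_from_camera': array([[-1.54380932e-04, -2.83652497e-01,  9.58927128e-01,
        -1.16900165e-01],
       [-3.57247488e-04, -9.58927063e-01, -2.83652535e-01,
         
[... 298 characters left out ...]
1.14097652, -0.0822921 ]), 'qd': array([ 0.00057321, -0.00158074,  0.00022818, -0.0023535 ,  0.00135464,
       -0.00041623,  0.00092987]), 'joint_efforts': array([ 8.40905227e-05, -5.11513138e+01, -4.71304706e-02, -2.38390589e+01,
        1.07911852e-02,  4.42999954e-03, -1.83601529e-06]), 'position': array([0.20176882, 0.64364822, 0.25537036]), 'tcp_rot': array([[-4.60564587e-04, -9.54218276e-01,  2.99110799e-01],
       [-1.65938925e-03,  2.99111148e-01,  9.54216835e-01],
       [-9.99998517e-01, -5.68627608e-05, -1.72117955e-03]]), 'wrist_force': array([-0.16803925,  0.32702374, -0.38710245]), 'ft_torque': array([ 0.00494062, -0.02036353, -0.01362883]), 'finger_gap': 0.08529983914884151}
```

View pics/top0.png

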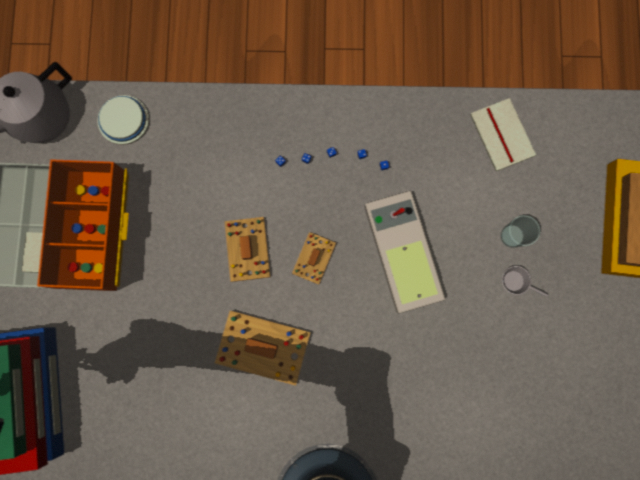

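View pics/side0.png

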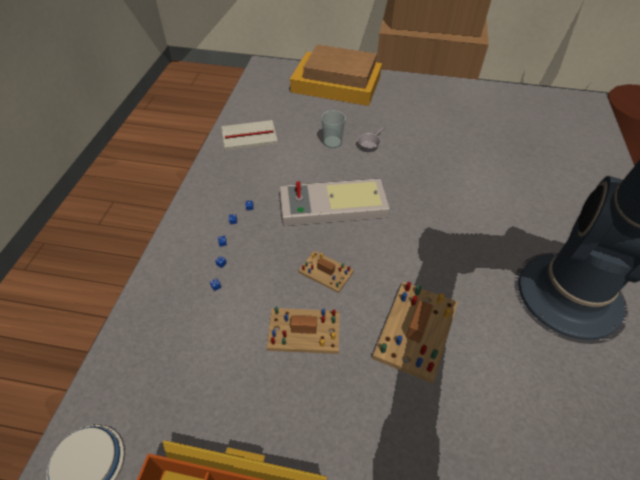

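The middle-sized board is the one at (247,249) in the top view. The base is at (405,250), with the switch at its upper end, (395,213), and the green dot at (378,219). Next I'll measure both from the depth images.

```bash
cat > h.py <<'E'
from rig import *
import cv2,numpy as np
def cloud(name,save=None):
    s=sense(); p,d=camera(name); c=camera_params(name); K=c["K"]
    if name=="wrist":
        T=np.eye(4); T[:3,:3]=s["tcp_rot"]; T[:3,3]=s["position"]; T=T@c["tool_from_camera"]; R,t=T[:3,:3],T[:3,3]
    else: R,t=c["rotation"],c["position"]
    if save: cv2.imwrite(f"pics/{save}.png",p[:,:,::-1])
    v,u=np.mgrid[:480,:640]
    P=np.stack([(u-K[0,2])*d/K[0,0],(v-K[1,2])*d/K[1,1],d],-1)@R.T+t
    P[d==0]=np.nan
    return p,P,(R,t,K)
def rect(xy):
    (c,(w,h),a)=cv2.minAreaRect(xy.astype(np.float32)*1000)
    a=np.radians(a)
    if w<h: w,h,a=h,w,a+np.pi/2
    a=(a+np.pi/2)%np.pi-np.pi/2   # long axis direction
    return np.array(c)/1000,w,h,a
def down(a):  # tool x down, tool z along direction a(+90): jaws open along y of a frame with yaw a
    x=np.array([0,0,-1.]); z=np.array([-np.sin(a),np.cos(a),0]); return np.stack([x,np.cross(z,x),z],1)
E
python3 - <<'E'
from h import *
p,P,_=cloud("top")
z=P[...,2]
def m(u0,u1,v0,v1,z0,z1):
    k=np.zeros(z.shape,bool);k[v0:v1,u0:u1]=1
    return k&(z>z0)&(z<z1)
print("table z",np.nanmedian(z[300:320,100:200]))
for n,a in dict(board=(215,280,210,290,.006,.06),bar=(215,280,210,290,.038,.06),base=(355,450,185,320,.025,.045),small=(290,340,225,290,.006,.06),big=(210,315,300,390,.006,.06)).items():
    k=m(*a); q=P[k]; print(n,k.sum(),rect(q[:,:2]),np.median(q[:,2]))
k=m(355,450,185,320,.055,.12); print("toggle",P[k].mean(0),P[k][P[k][:,2].argmax()],k.sum())
E
```

```text
table z -0.0007408737575881341
board 2313 (array([0.54544586, 0.191117  ]), 168.2449951171875, 141.61692810058594, np.float64(0.12913644823134685)) 0.011998796776763188
bar 223 (array([0.54426654, 0.19365552]), 50.54562759399414, 22.408750534057617, np.float64(0.16695132169489768)) 0.04488507529478891
base 5550 (array([ 0.54402612, -0.16439621]), 260.2685241699219, 111.24950408935547, np.float64(0.3007283114809507)) 0.03458644408605416
small 1084 (array([0.53526404, 0.03971513]), 137.8126220703125, 93.52948760986328, np.float64(-0.019045063903483594)) 0.009486596377266121
big 4292 (array([0.32572821, 0.1563812 ]), 221.74154663085938, 188.60275268554688, np.float64(1.5662268749965387)) 0.01583109352936407
toggle [ 0.6270512  -0.14885283  0.0724609 ] [ 0.62907965 -0.14866602  0.08187118] 40
```

Run:
```python
from h import *
movep([.534,-.168,.24],down(.30)); sleep(.3)
p,P,c=cloud("wrist","wseat"); np.savez("pics/wseat.npz",P=P,p=p)
print(sense()["time_s"],sense()["joint_pos"])
movep([.544,.193,.20],down(.13)); sleep(.3)
p,P,c=cloud("wrist","wboard"); np.savez("pics/wboard.npz",P=P,p=p)
print(sense()["time_s"],sense()["joint_pos"])
a=cv2.imread("pics/wseat.png");b=cv2.imread("pics/wboard.png")
cv2.imwrite("pics/both.png",np.hstack([a[:,120:520],b[:,120:520]]))
```

```text
3.575 [-0.35574273  0.35630214  0.75239838  1.86277258 -0.28152189  1.03137904
  2.38283687]
5.2833 [-0.95275972  0.43315836  0.71756092  1.86413492 -0.34126573  0.96994504
  1.61495459]
```

View pics/both.png

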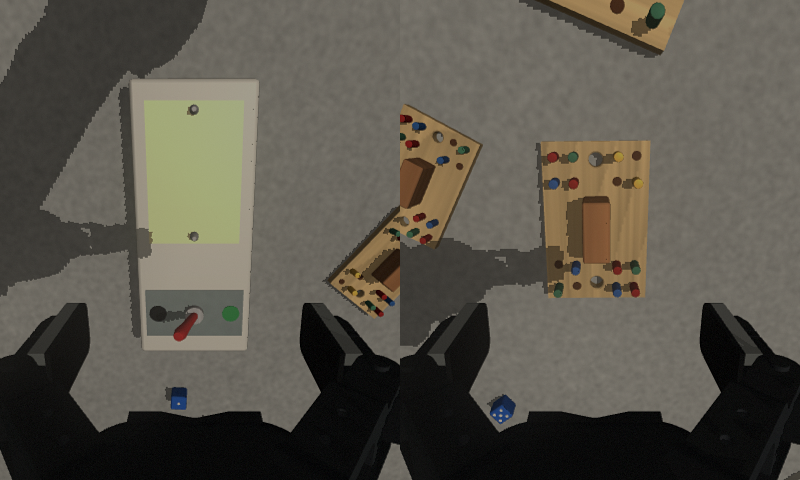

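Left half of the picture: the pins are at crop (193,109) and (193,236), and the toggle leans to the black dot. Right half: the board's holes are at about (596,159) and (597,282), with the bar between them. I'll fit both poses from these near views.

Run:
```python
from h import *
def load(n): f=np.load(f"pics/{n}.npz"); return f["p"],f["P"]
p,P=load("wseat"); z=P[...,2]
reg=np.zeros(z.shape,bool); reg[70:360,230:390]=1
k=reg&(z>.028)&(z<.039); c,w,h,a=rect(P[k][:,:2]); print("base",c,w,h,a,np.median(z[k]),"seat",c-.05*np.array([np.cos(a),np.sin(a)]))
pins=[]
for (u,v) in((313,109),(313,236)):
    s=np.s_[v-14:v+14,u-14:u+14]; q=P[s][z[s]>.0385]; pins.append(q.mean(0)); print("pin",len(q),q.mean(0),q[:,2].max())
d=pins[1]-pins[0]; print("pin mid",(pins[0]+pins[1])/2,np.linalg.norm(d[:2]),np.arctan2(d[1],d[0]))
k=reg&(z>.055); q=P[k]; print("toggle",q.mean(0),q[q[:,2]>q[:,2].max()-.006].mean(0),q[:,2].max(),len(q))
p,P=load("wboard"); z=P[...,2]
reg=np.zeros(z.shape,bool); reg[100:320,250:400]=1
k=reg&(z>.040)&(z<.06); print("bar",rect(P[k][:,:2]),np.median(z[k]))
k=(reg&(z>.009)&(z<.015)).astype(np.uint8); n,L,st,_=cv2.connectedComponentsWithStats(k); k=L==1+st[1:,4].argmax()
print("plate",rect(P[k][:,:2]),np.median(z[k]))
hs=[]
for (u,v) in((316,159),(316,282)):
    s=np.s_[v-9:v+9,u-9:u+9]; q=P[s][z[s]<.006]; hs.append(q.mean(0)); print("hole",len(q),q.mean(0))
d=hs[1]-hs[0]; print("hole mid",(hs[0]+hs[1])/2,np.linalg.norm(d[:2]),np.arctan2(d[1],d[0]))
```

```text
base [ 0.5445473  -0.16560867] 257.9464416503906 110.28839111328125 0.3020858911361324 0.03454461442623402 seat [ 0.4968114  -0.18048429]
pin 73 [ 0.44490622 -0.19648848  0.04289322] 0.04661499595405383
pin 57 [ 0.54861644 -0.16441927  0.04271049] 0.046910002009250884
pin mid [ 0.49676133 -0.18045387  0.04280185] 0.1085552546466276 0.2998933463921551
toggle [ 0.62669299 -0.15062842  0.0714448 ] [ 0.62876403 -0.15293991  0.07804488] 0.08138495757558345 254
bar (array([0.54526117, 0.19239684]), 50.25978469848633, 21.342369079589844, np.float64(0.1397605801232431)) 0.045268629276169925
plate (array([0.54572595, 0.19283789]), 140.54498291015625, 90.21961212158203, np.float64(0.13791336165689372)) 0.011378272037173426
hole 158 [ 4.91555680e-01  1.85453295e-01 -3.76558488e-04]
hole 97 [6.03099529e-01 2.00804526e-01 5.24458310e-04]
hole mid [5.47327604e-01 1.93128911e-01 7.39499113e-05] 0.11259525144886393 0.13676591762795398
```

Run:
```python
from h import *
R=down(.138); b=[.5456,.1927]
command_gripper(.06)
movep([*b,.12],R); move_l([*b,.044],feed=.08)
command_gripper(.0,60); s=sense(); print("gap",s["finger_gap"],s["wrist_force"],s["position"])
move_l([*b,.18],feed=.1)
R=down(.301); st=[.4968,-.1805]
print(inverse_kinematics([*st,.08],R))
movep([*st,.18],R); sleep(.3)
s=sense(); print("gap",s["finger_gap"],s["wrist_force"],s["position"],s["time_s"])
p,P,c=cloud("wrist","wheld"); np.savez("pics/wheld.npz",P=P,p=p)
p,P,c=cloud("side","sheld")
```

```text
gap 0.021286144059320396 [-0.48655014  0.45400354  3.77303338] [0.54596478 0.19283286 0.04454299]
[-0.20857221  0.53060158  0.62402806  2.06313915 -0.48146901  0.69258458
  2.60126282]
gap 0.02095646101928284 [ 1.56206514 -0.34231839 -1.59511316] [ 0.49713527 -0.17978804  0.17992784] 10.8167
```

View pics/wheld.png

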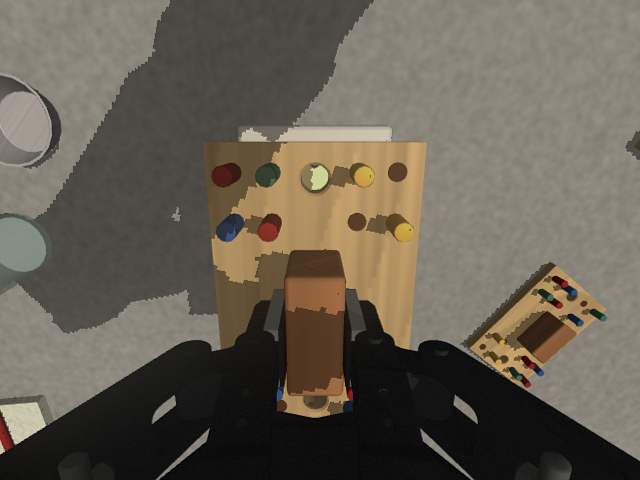

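The board is held straight, with its near-robot hole at (315,177). I'll check its offset and tilt in the hand.

Run:
```python
from h import *
f=np.load("pics/wheld.npz"); P=f["P"]; s=sense(); 
Q=(P-s["position"])@s["tcp_rot"]  # tool coords
reg=np.zeros(P.shape[:2],bool); reg[135:300,195:440]=1
x=np.median(Q[200:245,290:340,0][:]); print("plate depth tool x",x)
k=reg&(abs(Q[...,0]-x)<.006); q=Q[k]
A=np.c_[q[:,1:],np.ones(len(q))]; co=np.linalg.lstsq(A,q[:,0],rcond=None)[0]; print("plane slope y,z",co, "xrange",k.sum())
yz=q[:,1:]; print("far edge y",np.percentile(yz[:,0],99.7),"z edges",np.percentile(yz[:,1],[.3,99.7]))
# hole: plate-plane intersection of boundary of non-plate pixels round (315,177)
c=camera_params("wrist");T=c["tool_from_camera"];K=c["K"]
s_=np.s_[158:196,296:335]; m=((Q[s_][...,0]-x)>.012).astype(np.uint8)
v,u=np.nonzero(m); print(len(u),u.min()+296,u.max()+296,v.min()+158,v.max()+158)
for (uu,vv) in (((u.min()+u.max())/2+296,(v.min()+v.max())/2+158),):
    r=T[:3,:3]@np.linalg.inv(K)@[uu,vv,1]; t=(x-T[0,3])/r[0]; print("hole in tool",T[:3,3]+t*r)
```

```text
plate depth tool x nan
plane slope y,z [0. 0. 0.] xrange 0Traceback (most recent call last):
  File "<stdin>", line 8, in <module>
    return _quantile_unchecked(
        a, q, axis, out, overwrite_input, method, keepdims, weights)
    return _ureduce(a,
                    func=_quantile_ureduce_func,
    ...<5 lines>...
                    overwrite_input=overwrite_input,
                    method=method)
    r = func(a, **kwargs)
    result = _quantile(arr,
                       quantiles=q,
    ...<2 lines>...
                       out=out,
                       weights=wgt)
    slices_having_nans = np.isnan(arr[-1, ...])
                                  ~~~^^^^^^^^^
IndexError: index -1 is out of bounds for axis 0 with size 0
```

Depth is blank this close, so I'll use pixels against the known plate plane (top about 32.5 mm ahead of the TCP).

Run:
```python
from h import *
c=camera_params("wrist");T=c["tool_from_camera"];K=c["K"]
p=cv2.imread("pics/wheld.png"); 
h=cv2.cvtColor(p,cv2.COLOR_BGR2GRAY)
def onplane(u,v,x):
    r=T[:3,:3]@np.linalg.inv(K)@[u,v,1]; return T[:3,3]+(x-T[0,3])/r[0]*r
for x in(.0305,.0325,.0345):
    print(x,*[onplane(u,v,x)[1:].round(4) for u,v in((204,142),(427,142),(315,177))])
print(sense()["position"])
crop=cv2.resize(p[130:240,190:440],None,fx=3,fy=3,interpolation=cv2.INTER_NEAREST); cv2.imwrite("pics/crop1.png",crop)
```

```text
0.0305 [ 0.0704 -0.0442] [0.0703 0.0439] [ 0.0567 -0.0004]
0.0325 [ 0.0703 -0.0448] [0.0703 0.0445] [ 0.0564 -0.0004]
0.0345 [ 0.0703 -0.0454] [0.0703 0.0451] [ 0.0562 -0.0004]
[ 0.49695839 -0.18014672  0.17996484]
```

View pics/crop1.png

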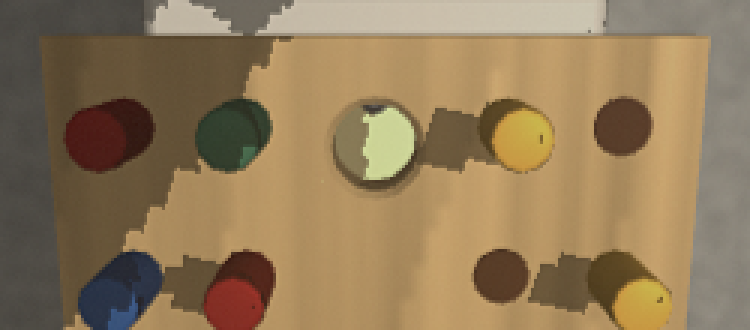

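In the hand the board is centred to about 0.3 mm and square. Now lowering it under a force guard.

Run:
```python
from h import *
st=[.4968,-.1805];R=down(.301)
move_l([*st,.10],R,feed=.08)
r=move_l([*st,.0775],R,feed=.02,until_force=6); s=sense(); print(r,s["position"],s["wrist_force"],s["time_s"])
cloud("side","slow"); p=cv2.imread("pics/slow.png")[150:260,250:430]; cv2.imwrite("pics/slowc.png",cv2.resize(p,None,fx=4,fy=4))
```

```text
True [ 0.49666251 -0.18046629  0.07953556] [-0.08201124 -0.16296     4.76049336] 13.0083
```

View pics/slowc.png

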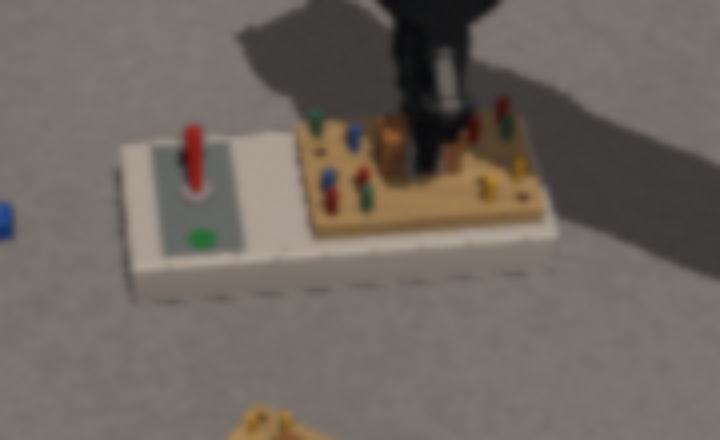

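Contact came at TCP z = 0.0795, the predicted flush height, and the picture shows the board flat on the base. Releasing, then checking from above.

Run:
```python
from h import *
st=[.4968,-.1805];R=down(.301)
command_gripper(.05); move_l([*st,.14],R,feed=.1)
movep([.520,-.173,.26],R); sleep(.3)
p,P,c=cloud("wrist","wafter"); z=P[...,2]; print(sense()["time_s"])
reg=np.zeros(z.shape,bool); reg[40:400,200:420]=1
k=(reg&(z>.0435)&(z<.0505)).astype(np.uint8); n,L,sta,_=cv2.connectedComponentsWithStats(k); k=L==1+sta[1:,4].argmax()
q=P[k]; print("plate",rect(q[:,:2]),np.median(q[:,2])); A=np.c_[q[:,:2],np.ones(len(q))]; print("slope",np.linalg.lstsq(A,q[:,2],rcond=None)[0])
k=reg&(z>.077)&(z<.09); 
n,L,sta,cen=cv2.connectedComponentsWithStats(k.astype(np.uint8)); b=L==1+sta[1:,4].argmax(); print("bar",rect(P[b][:,:2]),np.median(z[b]))
ax=np.array([np.cos(.301),np.sin(.301)]); pv=np.array(st)+.135*ax
rel=P[...,:2]-pv; lx=rel@ax; ly=rel@[-ax[1],ax[0]]
k=(abs(lx)<.025)&(abs(ly)<.03)&(z>.055); print("toggle local mean/top",lx[k].mean(),ly[k].mean(),z[k].max(),ly[k].min(),ly[k].max())
```

```text
15.1167
plate (array([ 0.49668338, -0.18094843]), 139.84780883789062, 90.18017578125, np.float64(0.30121956483352963)) 0.046369631135719264
slope [-0.0001526   0.00030746  0.04649928]
bar (array([ 0.496435  , -0.18079428]), 49.698387145996094, 21.712406158447266, np.float64(0.28948075022262376)) 0.08024078060056261
toggle local mean/top -0.0020423868176640074 -0.010127140079555822 0.08149566448490803 -0.018271709397815365 -0.001324515597374299
```

View pics/wafter.png

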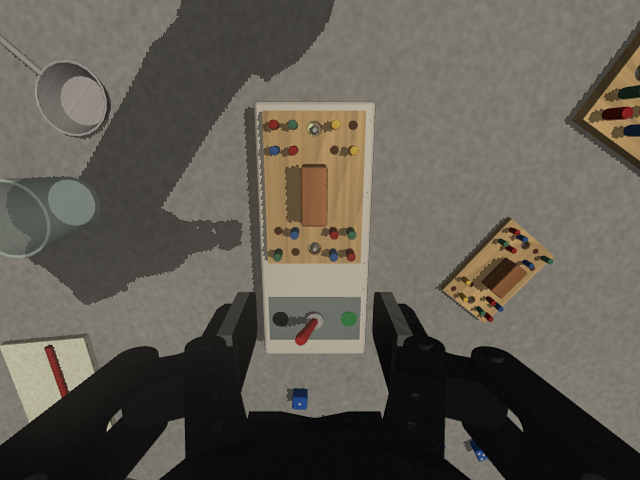

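The board is flush: centre within 0.5 mm, yaw 0.301, slope about 0, plate top at 46.4 mm. The toggle is still off at (310,330), leaning to the black dot. Next I'll push it with the closed fingers, guarded by force.

Run:
```python
from h import *
R=down(.301); ax=np.array([np.cos(.301),np.sin(.301)]); ay=np.array([-ax[1],ax[0]])
pv=np.array([.4967,-.1807])+.135*ax
L=lambda y,z: [*(pv+y*ay),z]
command_gripper(0)
movep(L(-.06,.16),R); move_l(L(-.06,.092),feed=.1); sleep(.2)
f0=sense()["wrist_force"]
for y in np.arange(-.05,.006,.004):
    r=move_l(L(y,.092),feed=.03,until_force=9); s=sense(); f=(s["wrist_force"]-f0)[:2]@ay
    print(round(y,3),r,round(float((s["position"][:2]-pv)@ay),4),f.round(2))
    if r or abs(f)>8: break
print(s["time_s"])
cloud("side","spush"); p=cv2.imread("pics/spush.png")[150:260,250:430]; cv2.imwrite("pics/spushc.png",cv2.resize(p,None,fx=4,fy=4))
```

```text
-0.05 False -0.0497 -0.28
-0.046 False -0.0457 0.56
-0.042 False -0.0417 0.48
-0.038 False -0.0377 0.62
-0.034 False -0.0336 0.49
-0.03 False -0.0305 -1.59
-0.026 False -0.0275 -4.78
-0.022 False -0.0215 -0.66
-0.018 False -0.0159 -0.56
-0.014 False -0.0133 0.37
-0.01 False -0.0096 0.39
-0.006 False -0.0057 0.68
-0.002 False -0.0041 -4.98
0.002 False -0.0033 -10.56
21.5333
```

View pics/spushc.png

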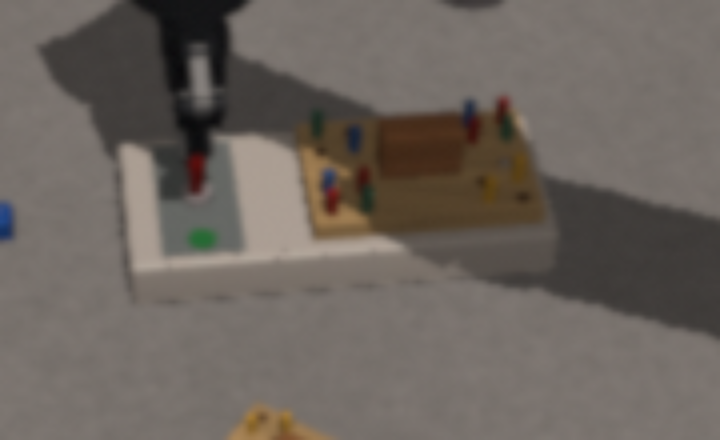

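The force trace shows the snap: resistance from -0.030, gone by -0.022, then the far stop at -0.004. Retreating and verifying.

Run:
```python
from h import *
R=down(.301); ax=np.array([np.cos(.301),np.sin(.301)]); ay=np.array([-ax[1],ax[0]])
st=np.array([.4967,-.1807]); pv=st+.135*ax
L=lambda y,z: [*(pv+y*ay),z]
move_l(L(-.04,.092),R,feed=.05); move_l(L(-.04,.16),feed=.1)
movep([.520,-.173,.26],R); sleep(.3)
p,P,c=cloud("wrist","wend"); z=P[...,2]
reg=np.zeros(z.shape,bool); reg[40:400,200:420]=1
k=(reg&(z>.0435)&(z<.0505)).astype(np.uint8); n,Lb,sta,_=cv2.connectedComponentsWithStats(k); k=Lb==1+sta[1:,4].argmax()
print("plate",rect(P[k][:,:2]),np.median(z[k]))
rel=P[...,:2]-pv; lx=rel@ax; ly=rel@ay
k=(abs(lx)<.025)&(abs(ly)<.03)&(z>.055); print("toggle",ly[k].mean(),ly[k].min(),ly[k].max(),k.sum(),sense()["wrist_force"],sense()["time_s"])
```

```text
plate (array([ 0.49652701, -0.18092836]), 140.57093811035156, 90.30718231201172, np.float64(0.29958704708531103)) 0.046370708417136225<stdin>:12: RuntimeWarning: Mean of empty slice.
  ret = ret.dtype.type(ret / rcount)
Traceback (most recent call last):
ValueError: zero-size array to reduction operation minimum which has no identity
```

View pics/wend.png

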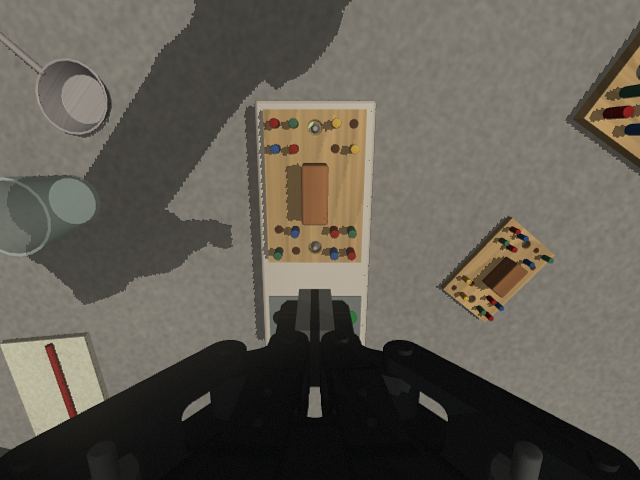

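The board hasn't shifted, but the closed fingers hide the toggle. I'll open the gripper, which is well clear at this height, and look again.

Run:
```python
from h import *
command_gripper(.085); sleep(.3)
ax=np.array([np.cos(.301),np.sin(.301)]); ay=np.array([-ax[1],ax[0]]); pv=np.array([.4967,-.1807])+.135*ax
p,P,c=cloud("wrist","wend2"); z=P[...,2]
rel=P[...,:2]-pv; lx=rel@ax; ly=rel@ay
k=(abs(lx)<.025)&(abs(ly)<.03)&(z>.055)&(z<.1); print("toggle",k.sum(),ly[k].mean(),ly[k].min(),ly[k].max(),z[k].max(),sense()["wrist_force"],sense()["time_s"])
cv2.imwrite("pics/wend2c.png",cv2.resize(p[260:400,230:410,::-1],None,fx=3,fy=3))
```

```text
toggle 222 0.010357298896997163 0.0024319954447561206 0.018363421804764437 0.08200445144073892 [ 0.26472822  0.39720835 -0.64441636] 25.5583
```

View pics/wend2c.png

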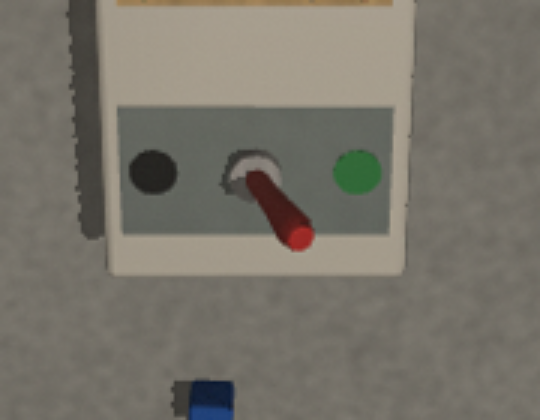

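The toggle now leans to the green dot, mirroring its off pose: mean offset +10.4 mm, against −10.1 mm before.

```bash
python3 -c "
from rig import *
print(finish_job())"
```

```text
the job is handed in; nothing more can be done
None
```

The peg board is on the light base and the switch is on. I handed the job in at about 25.6 s of the 59 s allowed; no verdict is reported.

- **Board:** I gripped the middle-sized board by its bar and lowered it over both pins. It made contact at the predicted flush height and I released it there. After the toggle push, the board centre was within about 0.5 mm of the seat, its yaw 0.300 rad against about 0.301 for the base, and its plate top unchanged at 46.4 mm. I measured tilt only before the push, and it was about 0.
- **Switch:** I pushed the toggle with closed fingers. Resistance peaked at about 5 N, then vanished as it snapped over. I went on to the far stop, reaching about 10 N there. The last picture shows it leaning to the green dot, at +10.4 mm compared with −10.1 mm before.
- **Bystanders:** The glass and strainer rest look unmoved in the near views. I did not measure them or the dice, and did not check the bin again, but the arm's planned path did not go near them.
- **Failed checks:** Wrist depth gave no reading on the held board, so I checked it from pixels instead. My first end check of the toggle was blocked by the closed fingers, so I opened the gripper and repeated it. No measurements disagreed.

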